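Clear the T-slot of the fixture plate

TASK

A brass offcut is lodged in the T-slot of the fixture plate: slide the end gate fully open, take the scraper from its wooden rest, lower its tongue into the slot behind the offcut and push the offcut out of the open end so that it drops right down into the catch tray, without touching the offcut with your fingers. Then hang the scraper back in its rest as it was and slide the gate fully shut again. Leave the bowl, bottle, mug, brush and the other offcut where they are.

Things in the scene. Friction and masses are not known exactly. Their poses are not given: they have to be found in the camera images.
- plate: Fixed aluminium fixture plate on a plywood base, top 68 mm above the bench. Origin on the bench; spans x -75..65, y -140..140 mm. One T-slot runs along its y at x = 30 mm, closed at -y (slot starts at y = -125), open at +y, where a steel catch tray is fixed. A hold-down bar is bolted on the top at x -64..-36, y -80..20 mm, up to 88 mm above the bench.
- slot_end (a point): Middle of the slot's open end, level with the plate top (68 mm above the bench). Axes as the plate: y points along the slot and out of the open end. Slot neck 26 mm wide through the upper 10 mm; below it a cavity 42 mm wide and 18 mm high, its floor 40 mm above the bench. The slot is 265 mm long.
- tray_floor (a point): Centre of the inner floor of the catch tray, 4 mm above the bench, axes as the plate. Inside 92 (x) x 126 (y) mm; side walls reach 34 mm above the bench (6 mm below the slot floor), the far wall 60 mm. The tray starts right at the slot's open end.
- gate (a joint): Sliding steel gate across the slot's open end: 0 = shut (centred on the slot), 0.075 m = fully open; it slides along the plate's -x direction, with about 2 N of friction, and stays where it is left. It is 60 mm wide and shuts off the slot, its lower edge 46 mm above the bench. It starts shut or up to 12 mm open.
- gate_knob (a point): Middle of the gate's upright wooden knob (20 mm diameter, 50 mm tall, from 77 to 127 mm above the bench), moves with the gate; 5 mm beyond the slot end along the plate's y. It can be gripped from above.
- scrap_mid (a point): Centre of the lodged brass offcut, a bar 34 mm wide (its x), 60 mm long (its y, along the slot) and 15 mm high, about 250 g, lying on the slot floor, too wide to come up through the neck.
- rest: Fixed wooden rest, 100 (x) x 84 (y) x 60 (z) mm, origin at its underside's centre. A channel 26 mm wide and 45 mm deep runs through it along its x axis, in the middle; the scraper's tongue hangs in it and its shoulder sits on the top (60 mm above the bench).
- scraper_grip (a point): Centre of the scraper's upright wooden grip, 60 (x) x 26 (y) x 52 mm tall, held across its y. The underside of its steel shoulder plate (70 x 44 x 8 mm) is 34 mm below this point. Same both ways round, about 250 g. In use its x lies along the slot and the shoulder rides on or just above the plate. Starts in the rest, x along the rest's x, this point 94 mm above the bench.
- tongue_tip (a point): Middle of the lower end of the scraper's steel tongue, which is 26 (scraper's x) x 17 (y) mm and reaches 24 mm below the shoulder plate (with the shoulder on the plate it clears the slot floor by 4 mm).
- bowl: Green bowl, 110 mm wide, 50 mm high, bystander (origin under its centre); it may change places with the rest.
- glue: White bottle, 56 mm wide, 130 mm tall, bystander.
- mug: White mug, 76 mm wide, 85 mm tall, bystander.
- brush: Brush 170 mm long lying on the bench in front of the robot, bystander.
- offcut: Another brass offcut 34 x 60 x 15 mm lying on the bench near the robot, bystander.
Not all that is in view belongs to the job. Leave any blue, orange or pink look-alike of the part that bears scrap_mid alone.

How it is judged:
By the outcome, as a careful person would: the job done as asked, in the order asked, and still so for the second after the job is handed in, with the robot touching nothing.
It also fails if it takes over 72 s, if anything falls off the work surface, if the arm or the gripper's body presses on something with over 40 N, if the wrist force passes 120 N, or if a joint passes its speed limit or range.

ROBOT

A 6-joint arm with a two-finger parallel gripper is mounted at the origin on the work surface. World frame = base frame: x ahead of the robot, y to its left, z up, the work surface at z = 0. Lengths are in m, angles in rad, forces in N, time in s.
With the tool pointing down it reaches from about 0.25 to 0.775 m from the base axis. Payload 8.9 kg.
Tool frame: the origin (TCP) lies on the centre line of the jaws, within the pads' length; the fingertips stand 19 mm ahead of it and the grasp point (between the pads) is the TCP; z points along the fingers, y is the line along which they close (so a half turn about z gives the same grasp; the last joint's range is limited). The gripper opens to 85 mm and grips with 20 to 120 N. Pads are 22 mm wide; open, the fingers measure 114 mm over their backs; the gripper's body (76 mm by 85 mm) begins 54 mm behind the grasp point. The pads swing forward as they close: fully open they stand 13 mm farther back than shut.
Start: joints at [-1.261, 0.291, -0.153, 1.127, 0, 1.431], TCP at [0.228, -0.473, 0.25] pointing down, gripper open.
Joint ranges: [-2.52, 2.52], [-0.91, 1.74], [-1.3, 1.37], [-1.96, 2.02], [-1.52, 1.47], [-3.14, 3.14]. Speed limits (rad/s): [2.22, 2.22, 2.79, 3.14, 3.14, 3.14].

INTERFACE

Orientations are given as a unit quaternion [x, y, z, w].
In Python, from plant import ctrl gives the robot as it stands. The module is installed in compiled form; this text tells all that it offers.
- The arm moves only by the tool carry_out, never from a script. Its argument "series" is a list of rows, each an object with "slide": the shift along the tool's x, y, z in cm, a list of three; "rot": the turn, a rotation vector about the tool's x, y, z in degrees, a list of three; "hand": the opening, from 0 (shut) to 1 (fully open). A call has 1 to 12 rows; each row is the pose to reach, as a shift and turn from the pose commanded when the call began, along the tool's axes at that moment; what a row does not reach only later rows make up. A row lasts 1/10 s, in which the tool goes at most 50 mm and 8.59 degrees, less where a joint would pass 70% of its speed; a pose out of reach is approached as far as the arm can. A call with a gripper value outside its range is refused whole. The fingers move at their own pace and stop on an object; "squeeze" is the grip in N (left out, the last holds). Time passes only in rows, so rows that repeat a pose let the fingers close. It gives the time, the measured TCP pose, the force, the opening and the grip force at its end, in the units of the state.
- ctrl.read_state(): the state, without advancing time (a new reading comes with each control period).
- ctrl.capture(name): name is "scene" or "side" or "wrist"; returns the picture (384x512x3 uint8, red, green, blue); there is no depth.
- ctrl.camera_params(name): a dict with "intrinsics" (3x3 intrinsics, pixels), "rvec" (rotation vector, rad) and "tvec" (3), from world to camera coordinates, as OpenCV has them; the wrist camera has in their place "tool_from_camera" (4x4, takes a point from camera to tool coordinates, whose origin is the TCP and whose axes are the flange's). Camera axes: x right, y down, z forward; pixel columns grow to the right and rows downward; lengths in m; the calibration is good to about 2 mm. The wrist camera is an equidistant fisheye: a pixel r from the principal point sees the ray r / f radians off the axis. A picture is of the moment at which its call begins: read the wrist's pose just before it. camera_params takes no time and is no camera call.
- ctrl.hand_in(): hands the job in; it is judged then, once.
The state is a dict: "time_s": time; "qpos": joint angles; "joint_velocities": joint speeds; "effort": joint torques, N m; "eef_pos": TCP position; "eef_rot": TCP orientation; "wrist_force": force on the tool from outside, world axes, zero at the start; "ft_torque": the same for the moment, N m; "width": finger opening in m; "grip_force": force on a finger pad.
Only numpy, scipy, OpenCV 4.12 (cv2) and the standard library are available. Lean on these libraries where they do the work, as an engineer would, in place of code of your own. Each camera call takes 0.05 s, during which the arm holds its last target. There are 200 camera calls.

## Working session

There is one attempt and no reset: what is moved stays moved. The work goes in short steps, Python scripts to look and compute and a tool call to move; the robot and the scene stay as the last step left them, time stands still between calls to the robot, and variables do not carry over. Pictures are saved under pics/ and viewed, at most 10 in all, crops included, and the job is handed in when it is done.

Besides the shell and the picture viewer there is one more tool, called after ">>>" as name(argument=value, ...) on one line, values as JSON. carry_out: Moves the arm, as the interface text tells. Its arguments: {"type":"object","properties":{"series":{"type":"array"},"squeeze":{"type":"number"}},"required":["series"]}

```bash
mkdir -p pics; python3 - <<'E'
from plant import ctrl
import cv2
s=ctrl.read_state();print(s['time_s'],s['eef_pos'],s['eef_rot'],s['width'])
for n in("scene","side"):
    p=ctrl.camera_params(n);print(n,p)
    im=ctrl.capture(n);cv2.imwrite(f"pics/{n}0.png",cv2.resize(im[:,:,::-1],(800,600),interpolation=cv2.INTER_CUBIC))
print(ctrl.camera_params("wrist"))
E
```

```text
0.0 [ 0.227652   -0.47259084  0.24974025] [ 9.74931451e-01  2.22504432e-01 -5.58919306e-05 -6.63716722e-04] 0.08550164572660358
scene {'intrinsics': array([[392.41626261,   0.        , 259.06592406],
       [  0.        , 392.41626261, 193.68328023],
       [  0.        ,   0.        ,   1.        ]]), 'rvec': array([ 1.88727208,  1.93828537, -0.55928918]), 'tvec': array([ 0.02000459, -0.41230893,  1.40064175])}
side {'intrinsics': array([[406.35803235,   0.        , 256.84619129],
       [  0.        , 406.35803235, 183.30941286],
       [  0.        ,   0.        ,   1.        ]]), 'rvec': array([ 2.02558455, -0.52668306,  0.32890973]), 'tvec': array([-0.44192786,  0.20938216,  1.19622882])}
{'intrinsics': array([[297.31863964,   0.        , 261.71238394],
       [  0.        , 297.31863964, 188.24328928],
       [  0.        ,   0.        ,   1.        ]]), 'tool_from_camera': array([[ 6.91795471e-04, -9.62226914e-01, -2.72247843e-01,
         6.93304856e-02],
       [ 9.99999565e-01,  8.35813785e-04, -4.13033017e-04,
        -1.91605610e-04],
       [ 6.24979985e-04, -2.72247439e-01,  9.62227074e-01,
        -1.23683836e-01],
       [ 0.00000000e+00,  0.00000000e+00,  0.00000000e+00,
         1.00000000e+00]])}
```

View pics/scene0.png

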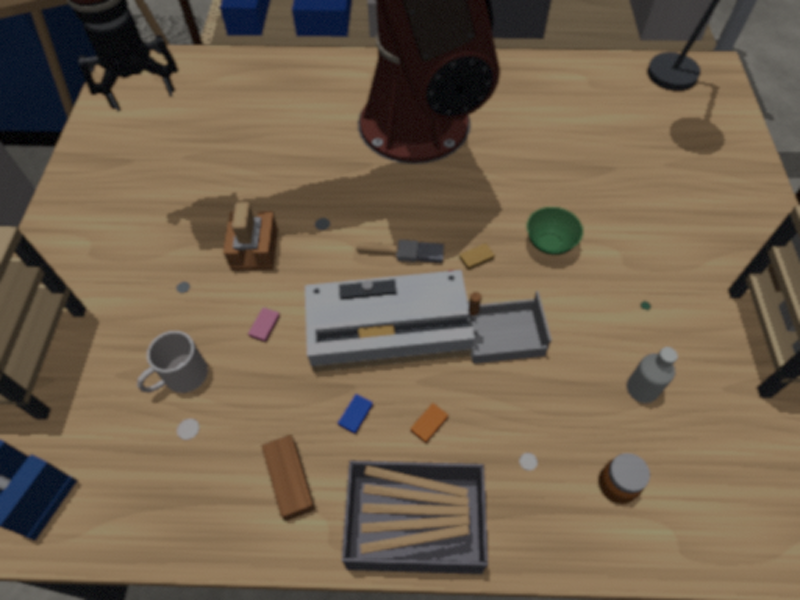

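View pics/side0.png

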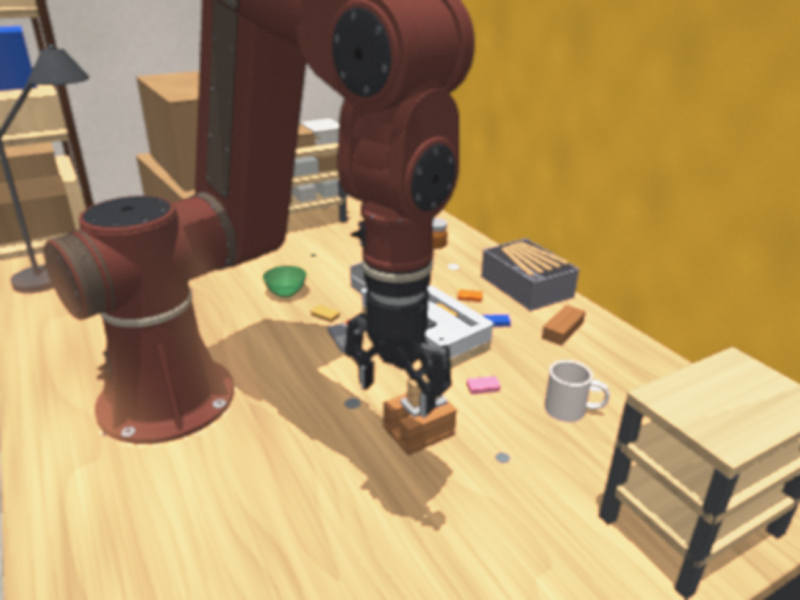

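The scene picture shows the plate at (390,320) with its slot's open end and tray to the right at (510,330), and the gate knob at (475,303). The rest with the scraper is at (250,240). The brass bar in the slot is at (377,331). The side picture shows the gripper above the rest.

Offcut candidates are in-slot brass (377,331), bench brass (477,256), pink (264,324), blue (355,413) and orange (430,422). Only the one in the slot is brass and lodged, so it fits. I'll confirm it in a crop.

```bash
cat > h.py <<'E'
from plant import ctrl
import cv2, numpy as np
from scipy.spatial.transform import Rotation as R
def ray(n,u,v,st=None):
    p=ctrl.camera_params(n);K=p['intrinsics']
    d=np.array([(u-K[0,2])/K[0,0],(v-K[1,2])/K[1,1],1.])
    if n=='wrist':
        r=np.hypot(d[0],d[1]);d=np.array([d[0]/r*np.sin(r),d[1]/r*np.sin(r),np.cos(r)])
        st=st or ctrl.read_state();T=p['tool_from_camera'];Rt=R.from_quat(st['eef_rot']).as_matrix()
        return Rt@T[:3,3]+st['eef_pos'],Rt@T[:3,:3]@d
    M=cv2.Rodrigues(p['rvec'])[0];return -M.T@p['tvec'],M.T@d
def w(n,u,v,z,st=None):
    o,d=ray(n,u,v,st);return o+d*(z-o[2])/d[2]
def crop(n,name,x0,y0,x1,y1,s):
    im=ctrl.capture(n)[y0:y1,x0:x1,::-1];cv2.imwrite(f"pics/{name}.png",cv2.resize(im,None,fx=s,fy=s,interpolation=cv2.INTER_CUBIC))
def slide(dx,st=None):
    "world shift -> tool shift cm"
    st=st or ctrl.read_state();return (R.from_quat(st['eef_rot']).inv().apply(dx)*100).round(2)
E
python3 - <<'E'
from h import *
crop('scene','c1',190,165,360,240,4.7)
crop('wrist','w1',0,0,512,384,1.56)
print(ctrl.read_state()['time_s'],R.from_quat(ctrl.read_state()['eef_rot']).as_matrix().round(3))
E
```

```text
0.2 [[ 0.901  0.434 -0.   ]
 [ 0.434 -0.901  0.001]
 [ 0.    -0.001 -1.   ]]
```

View pics/c1.png

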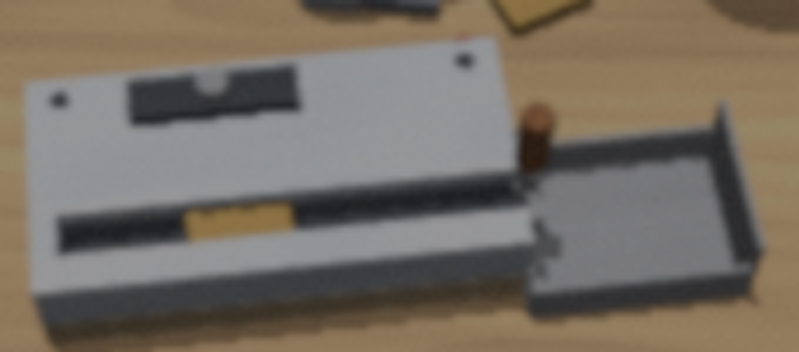

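View pics/w1.png

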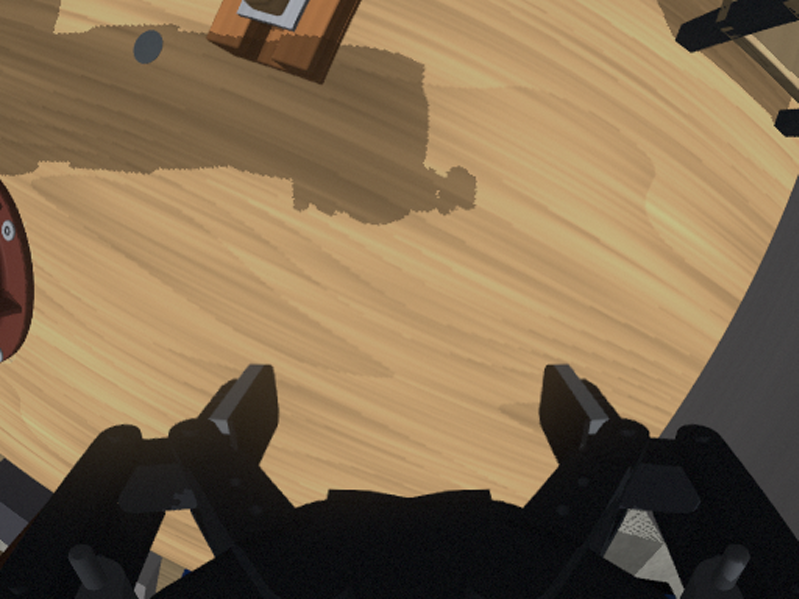

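The crop confirms the brass offcut in the slot at crop (240,221). The plate's corners are near (25,83), (497,38), (533,245) and (35,292), and the knob top is at (539,108). The wrist picture shows only the near part of the rest, at its top edge (280,40).

```bash
python3 - <<'E'
from h import *
f=lambda x,y,z:w('scene',190+x/4.7-.4,165+y/4.7-.4,z)[:2]
pl=np.array([[-75,-140],[-75,140],[65,140],[65,-140]])/1e3
px=[f(25,83,.068),f(497,38,.068),f(533,245,.068),f(35,292,.068)]
M,_=cv2.estimateAffinePartial2D(pl,np.array(px),method=cv2.LMEDS);
# rigid fit
P=np.array(px);c=P.mean(0);q=pl-pl.mean(0);H=q.T@(P-c);a=np.arctan2(H[0,1]-H[1,0],H[0,0]+H[1,1])
Ro=np.array([[np.cos(a),-np.sin(a)],[np.sin(a),np.cos(a)]]);t=c-Ro@pl.mean(0)
print('yaw',np.degrees(a),'t',t,'resid mm',((pl@Ro.T+t-P)*1e3).round(1).tolist())
iv=lambda p:((Ro.T@(p-t))*1e3).round(1)
for n,p in dict(slotTL=(58,218),slotBL=(60,253),neckR1=(525,180),neckR2=(530,207)).items(): print(n,iv(f(*p,.068)))
print('knob',iv(f(539,108,.127)),f(539,108,.127))
print('scrap',iv(f(187,222,.055)),iv(f(293,222,.055)))
# rest, scene px /1.5625
for n,p,z in [('grip top',(242,206),.120),('rest TLtop',(228,216),.06),('restBLtop',(229,255),.06),('restBRtop',(272,255),.06),('restTR',(274,214),.06)]:
    print(n,w('scene',p[0]*.64-.2,p[1]*.64-.2,z)[:2].round(4))
print('slotend',Ro@[.03,.14]+t, 'mug',w('scene',178*.64,380*.64,0))
E
```

```text
yaw 7.768054994557607 t [ 0.54939016 -0.03348695] resid mm [[-0.6, 0.6], [0.4, -0.3], [-0.8, 1.4], [0.9, -1.8]]
slotTL [  19.  -124.1]
slotBL [  41.5 -123.7]
neckR1 [ 23.6 140.9]
neckR2 [ 41.3 140.8]
knob [ 13.2 145.3] [0.54285069 0.11228004]
scrap [ 22.3 -52.5] [28.9  7.5]
grip top [ 0.3594 -0.3058]
rest TLtop [ 0.3338 -0.3514]
restBLtop [ 0.4263 -0.3327]
restBRtop [ 0.4244 -0.2531]
restTR [ 0.3268 -0.2633]
slotend [0.56019202 0.10928321] mug [ 0.65301591 -0.39544602  0.        ]
```

>>> carry_out(series=[{"slide":[53.8,-39.0,0],"rot":[0,0,17.9],"hand":1},{"slide":[53.8,-39.0,0],"rot":[0,0,17.9],"hand":1},{"slide":[53.8,-39.0,0],"rot":[0,0,17.9],"hand":1},{"slide":[53.8,-39.0,0],"rot":[0,0,17.9],"hand":1},{"slide":[53.8,-39.0,0],"rot":[0,0,17.9],"hand":1},{"slide":[53.8,-39.0,0],"rot":[0,0,17.9],"hand":1},{"slide":[53.8,-39.0,0],"rot":[0,0,17.9],"hand":1},{"slide":[53.8,-39.0,0],"rot":[0,0,17.9],"hand":1},{"slide":[53.8,-39.0,0],"rot":[0,0,17.9],"hand":1},{"slide":[53.8,-39.0,0],"rot":[0,0,17.9],"hand":1},{"slide":[53.8,-39.0,0],"rot":[0,0,17.9],"hand":1},{"slide":[53.8,-39.0,0],"rot":[0,0,17.9],"hand":1}], squeeze=40)

```text
time_s: 1.4
eef_pos: [0.5116, 0.0541, 0.2503]
eef_rot: [0.998, 0.068, 0.0, 0.0]
wrist_force: [0.8, -0.7, 0.5]
width: 0.0858
grip_force: 0.0
```

>>> carry_out(series=[{"slide":[3.8,-5.3,0],"rot":[0,0,0],"hand":1},{"slide":[3.8,-5.3,3],"rot":[0,0,0],"hand":1},{"slide":[3.8,-5.3,3],"rot":[0,0,0],"hand":1},{"slide":[3.8,-5.3,3],"rot":[0,0,0],"hand":1}])

```text
time_s: 1.8
eef_pos: [0.5407, 0.1095, 0.2199]
eef_rot: [0.998, 0.069, -0.001, 0.0]
wrist_force: [-0.1, 0.4, 0.7]
width: 0.0854
grip_force: 0.0
```

```bash
python3 - <<'E'
from h import *
s=ctrl.read_state();print(s['eef_pos'],s['eef_rot'])
crop('wrist','w2',0,0,512,384,1.56)
E
```

```text
[0.54068405 0.10951867 0.21988109] [ 9.97649633e-01  6.85132226e-02 -1.06103373e-03  1.46777137e-04]
```

View pics/w2.png

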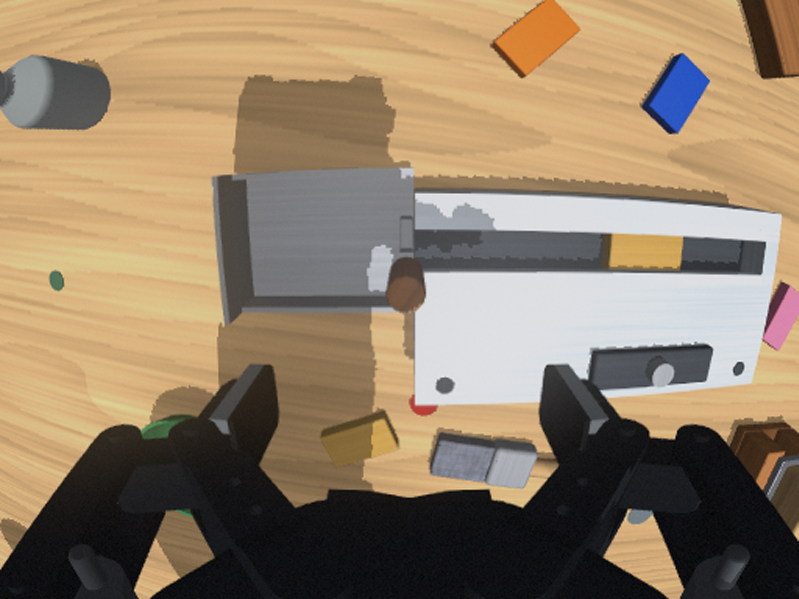

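The wrist picture shows the knob top at (405,293), the plate's open-end edge at column 414 from row 191 to 405, and the slot from (414,250) to (763,258). The scrap spans columns 609–683.

```bash
python3 - <<'E'
from h import *
s=ctrl.read_state();f=lambda x,y,z:w('wrist',x/1.56-.2,y/1.56-.2,z,s)[:2]
pl=np.array([[65,140],[-75,140],[17,140],[43,140],[43,-125],[17,-125]])/1e3
P=np.array([f(*p,.068) for p in[(414,191),(414,405),(414,271),(414,230),(766,241),(763,274)]])
c=P.mean(0);q=pl-pl.mean(0);H=q.T@(P-c);a=np.arctan2(H[0,1]-H[1,0],H[0,0]+H[1,1])
Ro=np.array([[np.cos(a),-np.sin(a)],[np.sin(a),np.cos(a)]]);t=c-Ro@pl.mean(0)
print('yaw',np.degrees(a),'t',t,'resid',((pl@Ro.T+t-P)*1e3).round(1).tolist())
iv=lambda p:((Ro.T@(p-t))*1e3).round(1)
k=f(405,293,.127);print('knob',k,iv(k),'tcp',iv(s['eef_pos'][:2]),'slide',slide(np.r_[k,.112]-s['eef_pos'],s))
print('scrap',iv(f(609,250,.055)),iv(f(683,250,.055)))
E
```

```text
yaw 8.099002060035103 t [ 0.549865   -0.03498683] resid [[-0.8, -0.8], [0.8, -0.7], [-0.1, -0.8], [0.6, -0.6], [0.0, 0.6], [-0.6, 2.3]]
knob [0.54894409 0.11217026] [ 19.8 145.8] tcp [ 11.7 143.8] slide [ 0.82 -0.21 10.88]
scrap [29.1  8.7] [ 30.8 -52.8]
```

>>> carry_out(series=[{"slide":[0.8,-0.15,4],"rot":[0,0,0],"hand":1},{"slide":[0.8,-0.15,8],"rot":[0,0,0],"hand":1},{"slide":[0.8,-0.15,10.8],"rot":[0,0,0],"hand":1},{"slide":[0.8,-0.15,10.8],"rot":[0,0,0],"hand":0},{"slide":[0.8,-0.15,10.8],"rot":[0,0,0],"hand":0},{"slide":[0.8,-0.15,10.8],"rot":[0,0,0],"hand":0},{"slide":[0.8,-0.15,10.8],"rot":[0,0,0],"hand":0},{"slide":[0.8,-0.15,10.8],"rot":[0,0,0],"hand":0},{"slide":[0.8,-0.15,10.8],"rot":[0,0,0],"hand":0},{"slide":[0.8,-0.15,10.8],"rot":[0,0,0],"hand":0}], squeeze=30)

```text
time_s: 2.85
eef_pos: [0.5503, 0.1123, 0.1141]
eef_rot: [0.998, 0.068, 0.001, -0.0]
wrist_force: [-1.5, -1.1, 7.9]
width: 0.0189
grip_force: 29.0
```

>>> carry_out(series=[{"slide":[-1.5,0,0],"rot":[0,0,0],"hand":0},{"slide":[-3,0,0],"rot":[0,0,0],"hand":0},{"slide":[-4.5,0,0],"rot":[0,0,0],"hand":0},{"slide":[-5.5,0,0],"rot":[0,0,0],"hand":0},{"slide":[-6.1,0,0],"rot":[0,0,0],"hand":0},{"slide":[-6.6,0,0],"rot":[0,0,0],"hand":0},{"slide":[-6.6,0,0],"rot":[0,0,0],"hand":0},{"slide":[-6.6,0,0],"rot":[0,0,0],"hand":0}])

```text
time_s: 3.65
eef_pos: [0.4866, 0.1032, 0.1141]
eef_rot: [0.998, 0.068, 0.003, 0.0]
wrist_force: [5.2, -0.9, 1.6]
width: 0.0188
grip_force: 31.5
```

>>> carry_out(series=[{"slide":[-0.2,0,0],"rot":[0,0,0],"hand":0},{"slide":[-0.4,0,0],"rot":[0,0,0],"hand":0},{"slide":[-0.4,0,0],"rot":[0,0,0],"hand":0},{"slide":[-0.4,0,0],"rot":[0,0,0],"hand":0}])

```text
time_s: 4.05
eef_pos: [0.4864, 0.1032, 0.1142]
eef_rot: [0.998, 0.068, 0.006, -0.0]
wrist_force: [20.6, 2.6, -13.7]
width: 0.0191
grip_force: 30.2
```

>>> carry_out(series=[{"slide":[0.4,0,0],"rot":[0,0,0],"hand":0},{"slide":[0.4,0,0],"rot":[0,0,0],"hand":0},{"slide":[0.3,0,0],"rot":[0,0,0],"hand":1},{"slide":[0.3,0,0],"rot":[0,0,0],"hand":1},{"slide":[0.3,0,0],"rot":[0,0,0],"hand":1},{"slide":[0.3,0,0],"rot":[0,0,0],"hand":1},{"slide":[0.3,0,0],"rot":[0,0,0],"hand":1},{"slide":[0,0,-5],"rot":[0,0,0],"hand":1},{"slide":[0,0,-10],"rot":[0,0,0],"hand":1},{"slide":[0,0,-13.5],"rot":[0,0,0],"hand":1}])

```text
time_s: 5.05
eef_pos: [0.4802, 0.1027, 0.2503]
eef_rot: [0.998, 0.068, 0.001, -0.0]
wrist_force: [1.7, 0.5, -0.2]
width: 0.0853
grip_force: 0.0
```

>>> carry_out(series=[{"slide":[-15.8,38.5,0],"rot":[0,0,0],"hand":1},{"slide":[-15.8,38.5,0],"rot":[0,0,0],"hand":1},{"slide":[-15.8,38.5,0],"rot":[0,0,0],"hand":1},{"slide":[-15.8,38.5,0],"rot":[0,0,0],"hand":1},{"slide":[-15.8,38.5,0],"rot":[0,0,0],"hand":1},{"slide":[-15.8,38.5,0],"rot":[0,0,0],"hand":1},{"slide":[-15.8,38.5,0],"rot":[0,0,0],"hand":1},{"slide":[-15.8,38.5,0],"rot":[0,0,0],"hand":1},{"slide":[-15.8,38.5,0],"rot":[0,0,0],"hand":1},{"slide":[-15.8,38.5,0],"rot":[0,0,0],"hand":1},{"slide":[-15.8,38.5,0],"rot":[0,0,0],"hand":1}])

```text
time_s: 6.15
eef_pos: [0.3755, -0.2995, 0.2471]
eef_rot: [0.998, 0.068, -0.0, -0.001]
wrist_force: [0.1, 1.0, 0.5]
width: 0.0852
grip_force: 0.0
```

```bash
python3 - <<'E'
from h import *
s=ctrl.read_state();print(s['eef_pos'],s['eef_rot'],s['wrist_force'])
crop('wrist','w3',0,0,512,384,1.56)
E
```

```text
[ 0.37551805 -0.29948112  0.24705943] [ 9.97691771e-01  6.79026351e-02 -1.69245487e-04 -5.76754906e-04] [0.10823602 0.95818056 0.48659907]
```

View pics/w3.png

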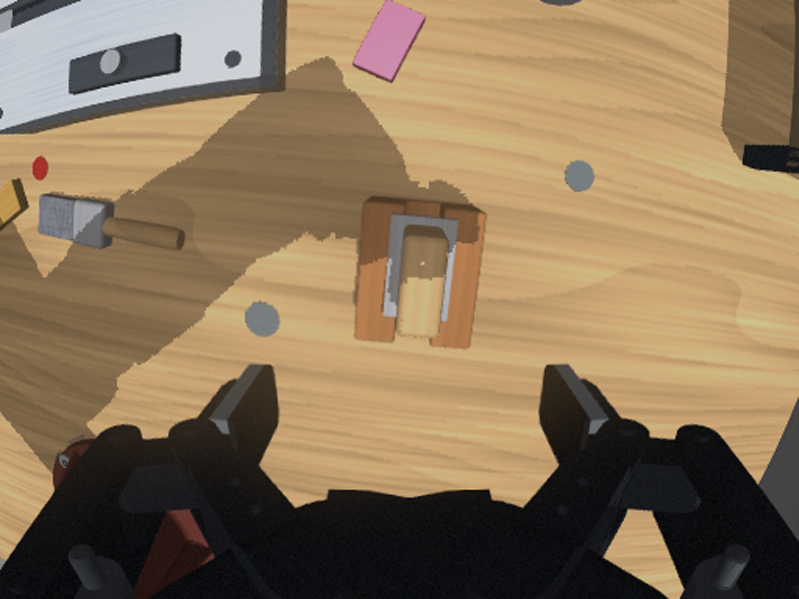

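The wrist picture shows the rest's top corners at (364,199), (485,211), (470,347) and (356,341). The grip top spans roughly (405,228) to (438,336), and the shoulder roughly (390,215) to (446,320).

```bash
python3 - <<'E'
from h import *
s=ctrl.read_state();f=lambda p,z:w('wrist',p[0]/1.56-.2,p[1]/1.56-.2,z,s)[:2]
def fit(px,z,lx,ly):
    P=np.array([f(p,z) for p in px]);q=np.array([[1,1],[1,-1],[-1,-1],[-1,1]])*[lx/2e3,ly/2e3]
    c=P.mean(0);H=q.T@(P-c);a=np.arctan2(H[0,1]-H[1,0],H[0,0]+H[1,1])
    Ro=np.array([[np.cos(a),-np.sin(a)],[np.sin(a),np.cos(a)]]);print(c.round(4),np.degrees(a).round(2),((P-c-q@Ro.T)*1e3).round(1).tolist());return c
fit([(364,199),(485,211),(470,347),(356,341)],.06,100,84)
fit([(390,215),(457,220),(446,320),(384,316)],.068,70,44)
c=fit([(404,227),(447,229),(438,336),(397,333)],.12,60,26)
print(slide(np.r_[c,.094]-s['eef_pos'],s))
E
```

```text
[ 0.3701 -0.3064] 3.55 [[0.9, -1.0], [-0.8, 1.1], [0.7, 0.6], [-0.8, -0.7]]
[ 0.3775 -0.3054] 3.59 [[-0.3, -0.1], [-0.1, -0.1], [0.3, 0.6], [0.1, -0.5]]
[ 0.3813 -0.305 ] 4.17 [[0.8, -1.2], [1.1, 1.3], [-1.2, 1.0], [-0.7, -1.1]]
[ 0.47  0.68 15.32]
```

>>> carry_out(series=[{"slide":[0.3,0.6,5],"rot":[0,0,4.2],"hand":1},{"slide":[0.3,0.6,9.5],"rot":[0,0,4.2],"hand":1},{"slide":[0.3,0.6,13],"rot":[0,0,4.2],"hand":1},{"slide":[0.3,0.6,15.2],"rot":[0,0,4.2],"hand":1},{"slide":[0.3,0.6,15.2],"rot":[0,0,4.2],"hand":1},{"slide":[0.3,0.6,15.2],"rot":[0,0,4.2],"hand":0},{"slide":[0.3,0.6,15.2],"rot":[0,0,4.2],"hand":0},{"slide":[0.3,0.6,15.2],"rot":[0,0,4.2],"hand":0},{"slide":[0.3,0.6,15.2],"rot":[0,0,4.2],"hand":0},{"slide":[0.3,0.6,15.2],"rot":[0,0,4.2],"hand":0},{"slide":[0.3,0.6,15.2],"rot":[0,0,4.2],"hand":0},{"slide":[0.3,0.6,15.2],"rot":[0,0,4.2],"hand":0}], squeeze=80)

```text
time_s: 7.4
eef_pos: [0.38, -0.3063, 0.0964]
eef_rot: [1.0, 0.031, 0.001, 0.001]
wrist_force: [-0.8, 1.6, 8.1]
width: 0.0251
grip_force: 78.3
```

>>> carry_out(series=[{"slide":[0,0,-1.5],"rot":[0,0,0],"hand":0},{"slide":[0,0,-4],"rot":[0,0,0],"hand":0},{"slide":[0,0,-8],"rot":[0,0,0],"hand":0},{"slide":[0,0,-11],"rot":[0,0,0],"hand":0},{"slide":[0,0,-11],"rot":[0,0,0],"hand":0}])

```text
time_s: 7.9
eef_pos: [0.381, -0.3075, 0.2093]
eef_rot: [0.999, 0.031, 0.002, 0.003]
wrist_force: [0.4, -0.2, -2.7]
width: 0.025
grip_force: 79.1
```

```bash
python3 - <<'E'
from h import *
s=ctrl.read_state();print(s['time_s'],s['eef_pos'],s['eef_rot'],s['wrist_force'],s['ft_torque'],s['width'])
yaw=np.radians(8.0);Ro=np.array([[np.cos(yaw),-np.sin(yaw)],[np.sin(yaw),np.cos(yaw)]]);t=np.array([.5504,-.0345])
g=Ro@[.030,-.092]+t;print('target',g,'slide',slide(np.r_[g-s['eef_pos'][:2],0],s))
x=R.from_quat(s['eef_rot']).as_matrix()[:,0];print('yaw',np.degrees(np.arctan2(x[1],x[0])))
crop('side','s2',150,60,400,260,3)
E
```

```text
7.9 [ 0.3809644  -0.30753395  0.20928044] [0.99949901 0.03146562 0.00223393 0.00257781] [ 0.42321167 -0.15015425 -2.74556692] [-0.0616566  -0.03461975  0.03079761] 0.02495740702794126
target [ 0.59291197 -0.12142947] slide [ 22.32 -17.24   0.  ]
yaw 3.606963491696184
```

View pics/s2.png

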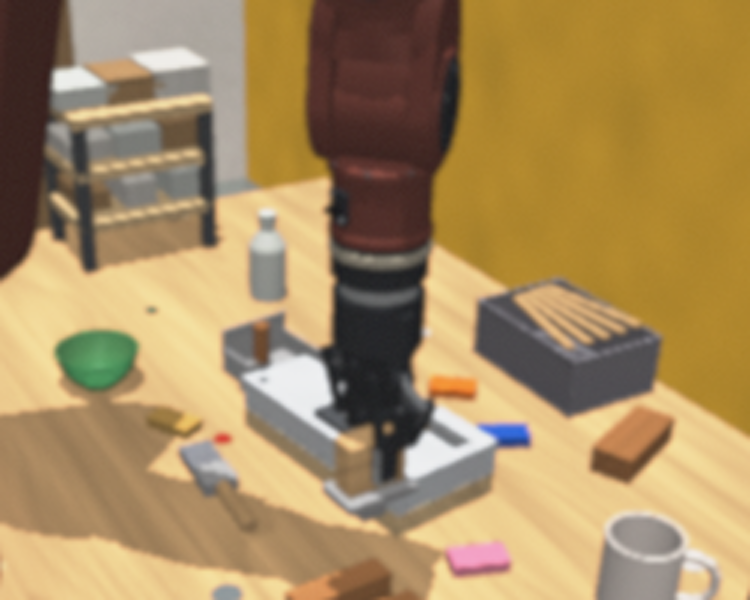

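The scraper hangs straight in the gripper, at crop (365,465). Next I'll carry it to above the slot, turning it 94°.

>>> carry_out(series=[{"slide":[22.3,-17.2,0],"rot":[0,0,-94.4],"hand":0},{"slide":[22.3,-17.2,0],"rot":[0,0,-94.4],"hand":0},{"slide":[22.3,-17.2,0],"rot":[0,0,-94.4],"hand":0},{"slide":[22.3,-17.2,0],"rot":[0,0,-94.4],"hand":0},{"slide":[22.3,-17.2,0],"rot":[0,0,-94.4],"hand":0},{"slide":[22.3,-17.2,0],"rot":[0,0,-94.4],"hand":0},{"slide":[22.3,-17.2,0],"rot":[0,0,-94.4],"hand":0},{"slide":[22.3,-17.2,0],"rot":[0,0,-94.4],"hand":0},{"slide":[22.3,-17.2,0],"rot":[0,0,-94.4],"hand":0},{"slide":[22.3,-17.2,0],"rot":[0,0,-94.4],"hand":0},{"slide":[22.3,-17.2,0],"rot":[0,0,-94.4],"hand":0},{"slide":[22.3,-17.2,0],"rot":[0,0,-94.4],"hand":0}])

```text
time_s: 9.15
eef_pos: [0.5903, -0.1198, 0.2036]
eef_rot: [0.655, 0.755, -0.001, -0.001]
wrist_force: [-1.5, -0.2, -2.5]
width: 0.025
grip_force: 79.1
```

>>> carry_out(series=[{"slide":[0,0,3],"rot":[0,0,0],"hand":0},{"slide":[0,0,5],"rot":[0,0,0],"hand":0},{"slide":[0,0,5],"rot":[0,0,0],"hand":0},{"slide":[0,0,5],"rot":[0,0,0],"hand":0}])

```text
time_s: 9.55
eef_pos: [0.5907, -0.12, 0.155]
eef_rot: [0.657, 0.754, -0.0, -0.001]
wrist_force: [0.6, -0.4, -1.8]
width: 0.0253
grip_force: 79.0
```

```bash
python3 - <<'E'
from h import *
s=ctrl.read_state();print(s['time_s'],s['eef_pos'],s['eef_rot'],s['wrist_force'])
x=R.from_quat(s['eef_rot']).as_matrix();print(x.round(4),'yaw',np.degrees(np.arctan2(x[1,0],x[0,0])))
crop('wrist','w4',100,80,420,310,2.5)
E
```

```text
9.55 [ 0.59071756 -0.12000322  0.15496869] [ 6.56982556e-01  7.53905429e-01 -2.77424794e-04 -6.70023001e-04] [ 0.5733312  -0.35180159 -1.7538323 ]
[[-1.367e-01  9.906e-01 -1.400e-03]
 [ 9.906e-01  1.367e-01  5.000e-04]
 [ 6.000e-04 -1.300e-03 -1.000e+00]] yaw 97.85965104798619
```

View pics/w4.png

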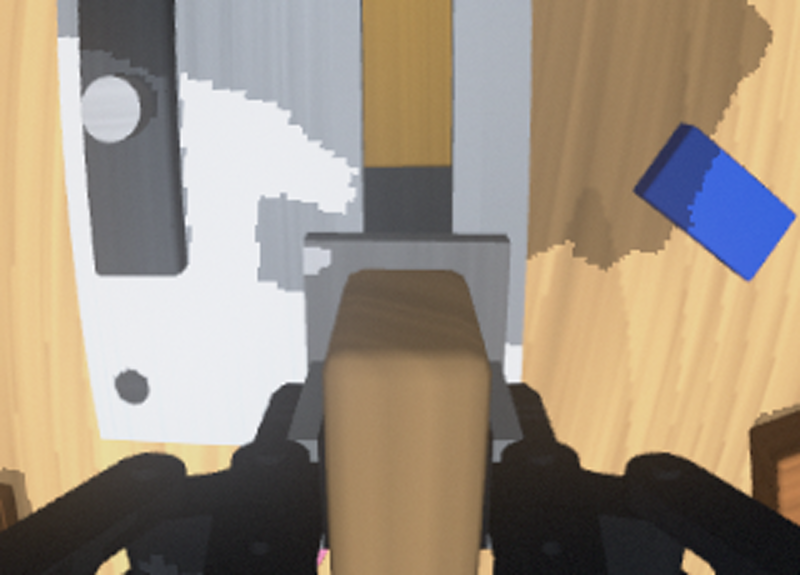

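The crop shows the slot's edges at columns 363 and 452 (row 200), the scrap's rear edge at row 165, and the shoulder's front edge from (306,236) to (509,236).

```bash
python3 - <<'E'
from h import *
s=ctrl.read_state();Rt=R.from_quat(s['eef_rot'])
tl=lambda x,y,z:(Rt.inv().apply(w('wrist',100+x/2.5-.3,80+y/2.5-.3,z,s)-s['eef_pos'])*1e3).round(1)
print('slot',tl(364,200,.068),tl(452,200,.068),tl(364,20,.068),tl(453,20,.068))
print('scrap rear',tl(407,165,.055))
print('shoulder',tl(305,234,.1266),tl(509,234,.1266),'grip',tl(346,271,.1466),tl(468,271,.1466))
E
```

```text
slot [ 31.  -11.6  87.8] [31.  13.9 87.8] [ 82.7 -11.2  87.8] [82.7 13.7 87.8]
scrap rear [ 39.4   0.9 100.8]
shoulder [ 34.3 -20.9  29.2] [34.3 22.4 29.2] grip [ 31.7 -10.6   9.2] [31.8 12.1  9.2]
```

>>> carry_out(series=[{"slide":[0,0.05,2],"rot":[0,0,0],"hand":0},{"slide":[0,0.05,3.5],"rot":[0,0,0],"hand":0},{"slide":[0,0.05,4.4],"rot":[0,0,0],"hand":0},{"slide":[0,0.05,4.9],"rot":[0,0,0],"hand":0},{"slide":[0,0.05,4.9],"rot":[0,0,0],"hand":0},{"slide":[0,0.05,4.9],"rot":[0,0,0],"hand":0}])

```text
time_s: 10.2
eef_pos: [0.5921, -0.1202, 0.1071]
eef_rot: [0.656, 0.755, 0.0, 0.001]
wrist_force: [0.3, 0.3, -2.3]
width: 0.025
grip_force: 79.1
```

>>> carry_out(series=[{"slide":[0.5,0,0.15],"rot":[0,0,0],"hand":0},{"slide":[1.5,0,0.15],"rot":[0,0,0],"hand":0},{"slide":[2.3,0,0.15],"rot":[0,0,0],"hand":0},{"slide":[3.0,0,0.15],"rot":[0,0,0],"hand":0},{"slide":[4.0,0,0.15],"rot":[0,0,0],"hand":0},{"slide":[5.0,0.01,0.15],"rot":[0,0,0],"hand":0},{"slide":[6.2,0.01,0.15],"rot":[0,0,0],"hand":0},{"slide":[7.4,0.01,0.15],"rot":[0,0,0],"hand":0},{"slide":[8.6,0.02,0.15],"rot":[0,0,0],"hand":0},{"slide":[9.8,0.02,0.15],"rot":[0,0,0],"hand":0},{"slide":[11.0,0.02,0.15],"rot":[0,0,0],"hand":0},{"slide":[12.0,0.02,0.15],"rot":[0,0,0],"hand":0}])

```text
time_s: 11.4
eef_pos: [0.5748, -0.0, 0.1048]
eef_rot: [0.656, 0.755, -0.0, -0.0]
wrist_force: [-0.1, -3.0, -0.7]
width: 0.0255
grip_force: 79.1
```

>>> carry_out(series=[{"slide":[1.2,0,-0.05],"rot":[0,0,0],"hand":0},{"slide":[2.4,0,-0.05],"rot":[0,0,0],"hand":0},{"slide":[3.6,0.01,-0.05],"rot":[0,0,0],"hand":0},{"slide":[4.8,0.01,-0.05],"rot":[0,0,0],"hand":0},{"slide":[6.0,0.01,-0.05],"rot":[0,0,0],"hand":0},{"slide":[7.2,0.02,-0.05],"rot":[0,0,0],"hand":0},{"slide":[8.4,0.02,-0.05],"rot":[0,0,0],"hand":0},{"slide":[9.6,0.02,-0.05],"rot":[0,0,0],"hand":0},{"slide":[10.8,0.02,-0.05],"rot":[0,0,0],"hand":0},{"slide":[12.0,0.02,-0.05],"rot":[0,0,0],"hand":0},{"slide":[12.9,0.02,-0.05],"rot":[0,0,0],"hand":0},{"slide":[12.9,0.02,-0.05],"rot":[0,0,0],"hand":0}])

```text
time_s: 12.6
eef_pos: [0.557, 0.1279, 0.1053]
eef_rot: [0.655, 0.755, 0.0, -0.0]
wrist_force: [-0.3, -1.3, -3.5]
width: 0.0252
grip_force: 79.3
```

```bash
python3 - <<'E'
from h import *
crop('wrist','w5',60,30,460,330,2)
E
```

```text
(no output)
```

View pics/w5.png

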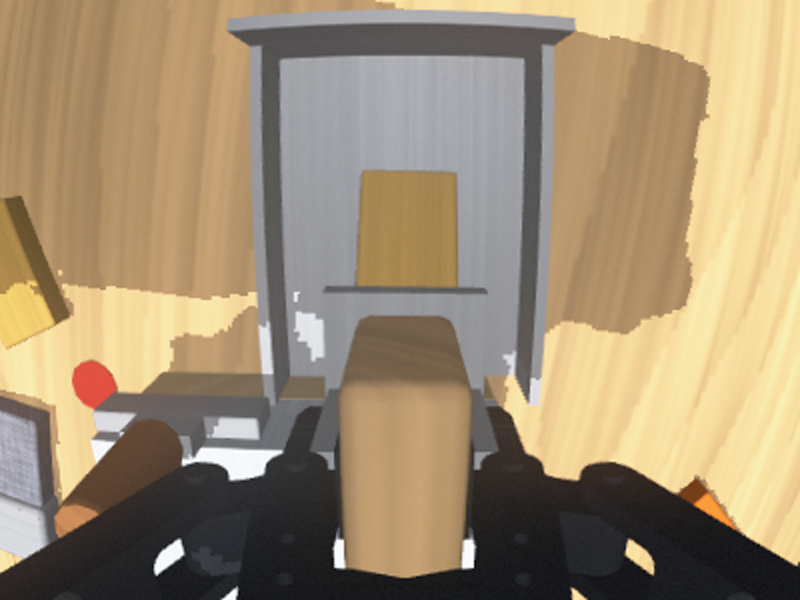

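The scrap has left the slot and lies flat in the tray (407,230). Its width matches the floor scale. Next I'll lift out.

>>> carry_out(series=[{"slide":[0,0,-1.5],"rot":[0,0,0],"hand":0},{"slide":[0,0,-5],"rot":[0,0,0],"hand":0},{"slide":[0,0,-9],"rot":[0,0,0],"hand":0},{"slide":[0,0,-10.5],"rot":[0,0,0],"hand":0},{"slide":[0,0,-10.5],"rot":[0,0,0],"hand":0}])

```text
time_s: 13.15
eef_pos: [0.5589, 0.1266, 0.2127]
eef_rot: [0.656, 0.755, 0.002, 0.001]
wrist_force: [0.7, 0.8, -2.6]
width: 0.0251
grip_force: 79.2
```

```bash
python3 - <<'E'
from h import *
s=ctrl.read_state();print(s['time_s'],s['eef_pos'],s['eef_rot'])
x=R.from_quat(s['eef_rot']).as_matrix();print('yaw',np.degrees(np.arctan2(x[1,0],x[0,0])))
print(slide(np.array([.380,-.3065,s['eef_pos'][2]])-s['eef_pos'],s))
E
```

```text
13.15 [0.55887351 0.12655479 0.21273478] [0.65609474 0.75467502 0.00180827 0.00142823]
yaw 97.99434212780126
[-40.4  -23.74  -0.12]
```

>>> carry_out(series=[{"slide":[-40.4,-23.7,0],"rot":[0,0,94.4],"hand":0},{"slide":[-40.4,-23.7,0],"rot":[0,0,94.4],"hand":0},{"slide":[-40.4,-23.7,0],"rot":[0,0,94.4],"hand":0},{"slide":[-40.4,-23.7,0],"rot":[0,0,94.4],"hand":0},{"slide":[-40.4,-23.7,0],"rot":[0,0,94.4],"hand":0},{"slide":[-40.4,-23.7,0],"rot":[0,0,94.4],"hand":0},{"slide":[-40.4,-23.7,0],"rot":[0,0,94.4],"hand":0},{"slide":[-40.4,-23.7,0],"rot":[0,0,94.4],"hand":0},{"slide":[-40.4,-23.7,0],"rot":[0,0,94.4],"hand":0},{"slide":[-40.4,-23.7,0],"rot":[0,0,94.4],"hand":0},{"slide":[-40.4,-23.7,0],"rot":[0,0,94.4],"hand":0},{"slide":[-40.4,-23.7,0],"rot":[0,0,94.4],"hand":0}])

```text
time_s: 14.35
eef_pos: [0.3779, -0.3066, 0.2088]
eef_rot: [1.0, 0.029, -0.001, -0.001]
wrist_force: [0.6, 0.1, -2.6]
width: 0.0254
grip_force: 79.4
```

```bash
python3 - <<'E'
from h import *
s=ctrl.read_state();print(s['time_s'],s['eef_pos'],s['eef_rot'],s['joint_velocities'].round(2))
x=R.from_quat(s['eef_rot']).as_matrix();print('yaw',np.degrees(np.arctan2(x[1,0],x[0,0])))
print(slide(np.array([.380,-.3065,.097])-s['eef_pos'],s))
E
```

```text
14.35 [ 0.37786295 -0.30660316  0.20878034] [ 9.99567036e-01  2.93961288e-02 -6.86161318e-04 -1.06632713e-03] [ 0.03 -0.01 -0.    0.01 -0.   -0.17]
yaw 3.3691177253564577
[ 0.23  0.03 11.18]
```

>>> carry_out(series=[{"slide":[0.2,0,4],"rot":[0,0,-0.2],"hand":0},{"slide":[0.2,0,7],"rot":[0,0,-0.2],"hand":0},{"slide":[0.2,0,8.5],"rot":[0,0,-0.2],"hand":0},{"slide":[0.2,0,9.8],"rot":[0,0,-0.2],"hand":0},{"slide":[0.2,0,10.7],"rot":[0,0,-0.2],"hand":0},{"slide":[0.2,0,10.9],"rot":[0,0,-0.2],"hand":0},{"slide":[0.2,0,10.9],"rot":[0,0,-0.2],"hand":0}])

```text
time_s: 15.05
eef_pos: [0.381, -0.306, 0.1011]
eef_rot: [0.999, 0.034, -0.0, -0.0]
wrist_force: [-0.5, -0.2, -2.5]
width: 0.0248
grip_force: 79.6
```

>>> carry_out(series=[{"slide":[0,0,0.2],"rot":[0,0,0],"hand":0},{"slide":[0,0,0.4],"rot":[0,0,0],"hand":0},{"slide":[0,0,0.45],"rot":[0,0,0],"hand":0},{"slide":[0,0,0.45],"rot":[0,0,0],"hand":0},{"slide":[0,0,0.45],"rot":[0,0,0],"hand":0}])

```text
time_s: 15.55
eef_pos: [0.381, -0.3064, 0.097]
eef_rot: [0.999, 0.033, 0.0, 0.0]
wrist_force: [0.2, -0.0, -2.1]
width: 0.0252
grip_force: 79.6
```

>>> carry_out(series=[{"slide":[0,0,0.1],"rot":[0,0,0],"hand":0},{"slide":[0,0,0.15],"rot":[0,0,0],"hand":0},{"slide":[0,0,0.15],"rot":[0,0,0],"hand":0}])

```text
time_s: 15.85
eef_pos: [0.3811, -0.3065, 0.0964]
eef_rot: [0.999, 0.033, 0.0, 0.0]
wrist_force: [-3.6, 4.5, 13.6]
width: 0.0253
grip_force: 81.9
```

>>> carry_out(series=[{"slide":[0,0,-0.1],"rot":[0,0,0],"hand":0},{"slide":[0,0,-0.1],"rot":[0,0,0],"hand":1},{"slide":[0,0,-0.1],"rot":[0,0,0],"hand":1},{"slide":[0,0,-0.1],"rot":[0,0,0],"hand":1},{"slide":[0,0,-0.1],"rot":[0,0,0],"hand":1},{"slide":[0,0,-0.1],"rot":[0,0,0],"hand":1},{"slide":[0,0,-3],"rot":[0,0,0],"hand":1},{"slide":[0,0,-7],"rot":[0,0,0],"hand":1},{"slide":[0,0,-12],"rot":[0,0,0],"hand":1},{"slide":[0,0,-15],"rot":[0,0,0],"hand":1},{"slide":[0,0,-15],"rot":[0,0,0],"hand":1}])

```text
time_s: 16.95
eef_pos: [0.3826, -0.3081, 0.2495]
eef_rot: [0.999, 0.033, 0.002, 0.003]
wrist_force: [0.5, -1.3, 0.2]
width: 0.0857
grip_force: 0.0
```

```bash
python3 - <<'E'
from h import *
s=ctrl.read_state();print(s['time_s'],s['eef_pos'],s['eef_rot'],s['width'])
x=R.from_quat(s['eef_rot']).as_matrix();print('yaw',np.degrees(np.arctan2(x[1,0],x[0,0])))
print(slide(np.array([.486,.103,s['eef_pos'][2]])-s['eef_pos'],s))
E
```

```text
16.95 [ 0.3825661  -0.30808469  0.24950161] [0.99943776 0.03332375 0.00240459 0.00281263] 0.085714592211639
yaw 3.8201184982187546
[ 13.06 -40.33  -0.17]
```

>>> carry_out(series=[{"slide":[13.1,-40.3,0],"rot":[0,0,-4.2],"hand":1},{"slide":[13.1,-40.3,0],"rot":[0,0,-4.2],"hand":1},{"slide":[13.1,-40.3,0],"rot":[0,0,-4.2],"hand":1},{"slide":[13.1,-40.3,0],"rot":[0,0,-4.2],"hand":1},{"slide":[13.1,-40.3,0],"rot":[0,0,-4.2],"hand":1},{"slide":[13.1,-40.3,0],"rot":[0,0,-4.2],"hand":1},{"slide":[13.1,-40.3,0],"rot":[0,0,-4.2],"hand":1},{"slide":[13.1,-40.3,0],"rot":[0,0,-4.2],"hand":1},{"slide":[13.1,-40.3,0],"rot":[0,0,-4.2],"hand":1},{"slide":[13.1,-40.3,0],"rot":[0,0,-4.2],"hand":1},{"slide":[13.1,-40.3,0],"rot":[0,0,-4.2],"hand":1},{"slide":[13.1,-40.3,0],"rot":[0,0,-4.2],"hand":1}])

```text
time_s: 18.15
eef_pos: [0.4844, 0.1036, 0.2448]
eef_rot: [0.998, 0.069, -0.001, 0.0]
wrist_force: [-0.4, -0.4, -0.3]
width: 0.0855
grip_force: 0.0
```

```bash
python3 - <<'E'
from h import *
s=ctrl.read_state();print(s['time_s'],s['eef_pos'],s['eef_rot'],s['width'])
x=R.from_quat(s['eef_rot']).as_matrix();print('yaw',np.degrees(np.arctan2(x[1,0],x[0,0])))
print(slide(np.array([.4864,.1032,.112])-s['eef_pos'],s))
E
```

```text
18.15 [0.48440384 0.10360138 0.2447854 ] [ 9.97585022e-01  6.94536398e-02 -5.42004707e-04  1.46452406e-04] 0.08546641888203804
yaw 7.96520783100518
[ 0.21  0.06 13.28]
```

>>> carry_out(series=[{"slide":[0.2,0.05,5],"rot":[0,0,0],"hand":1},{"slide":[0.2,0.05,9.5],"rot":[0,0,0],"hand":1},{"slide":[0.2,0.05,13.2],"rot":[0,0,0],"hand":1},{"slide":[0.2,0.05,13.2],"rot":[0,0,0],"hand":0},{"slide":[0.2,0.05,13.2],"rot":[0,0,0],"hand":0},{"slide":[0.2,0.05,13.2],"rot":[0,0,0],"hand":0},{"slide":[0.2,0.05,13.2],"rot":[0,0,0],"hand":0},{"slide":[0.2,0.05,13.2],"rot":[0,0,0],"hand":0},{"slide":[0.2,0.05,13.2],"rot":[0,0,0],"hand":0},{"slide":[0.2,0.05,13.2],"rot":[0,0,0],"hand":0}], squeeze=30)

```text
time_s: 19.15
eef_pos: [0.4884, 0.1036, 0.1151]
eef_rot: [0.998, 0.07, 0.002, 0.001]
wrist_force: [-0.4, -4.7, 8.1]
width: 0.0194
grip_force: 29.4
```

>>> carry_out(series=[{"slide":[1.5,0,0],"rot":[0,0,0],"hand":0},{"slide":[3,0,0],"rot":[0,0,0],"hand":0},{"slide":[4.5,0,0],"rot":[0,0,0],"hand":0},{"slide":[5.7,0,0],"rot":[0,0,0],"hand":0},{"slide":[6.6,0,0],"rot":[0,0,0],"hand":0},{"slide":[7.2,0,0],"rot":[0,0,0],"hand":0},{"slide":[7.4,0,0],"rot":[0,0,0],"hand":0},{"slide":[7.4,0,0],"rot":[0,0,0],"hand":0}])

```text
time_s: 19.95
eef_pos: [0.562, 0.114, 0.1151]
eef_rot: [0.998, 0.07, 0.002, 0.001]
wrist_force: [1.8, -3.2, 5.9]
width: 0.019
grip_force: 29.3
```

>>> carry_out(series=[{"slide":[0.2,0,0],"rot":[0,0,0],"hand":0},{"slide":[0.4,0,0],"rot":[0,0,0],"hand":0},{"slide":[0.4,0,0],"rot":[0,0,0],"hand":0},{"slide":[0.4,0,0],"rot":[0,0,0],"hand":0}])

```text
time_s: 20.35
eef_pos: [0.5627, 0.1142, 0.1151]
eef_rot: [0.998, 0.07, -0.001, 0.001]
wrist_force: [-11.3, -6.8, 15.2]
width: 0.019
grip_force: 30.5
```

>>> carry_out(series=[{"slide":[-0.25,0,0],"rot":[0,0,0],"hand":0},{"slide":[-0.25,0,0],"rot":[0,0,0],"hand":1},{"slide":[-0.25,0,0],"rot":[0,0,0],"hand":1},{"slide":[-0.25,0,0],"rot":[0,0,0],"hand":1},{"slide":[-0.25,0,0],"rot":[0,0,0],"hand":1},{"slide":[-0.25,0,0],"rot":[0,0,0],"hand":1},{"slide":[-0.25,0,-4],"rot":[0,0,0],"hand":1},{"slide":[-0.25,0,-9],"rot":[0,0,0],"hand":1},{"slide":[-5,0,-13],"rot":[0,0,0],"hand":1},{"slide":[-8,0,-15],"rot":[0,0,0],"hand":1},{"slide":[-8,0,-15],"rot":[0,0,0],"hand":1}])

```text
time_s: 21.45
eef_pos: [0.4829, 0.1039, 0.2672]
eef_rot: [0.998, 0.07, 0.002, 0.0]
wrist_force: [1.1, 0.8, 0.3]
width: 0.0853
grip_force: 0.0
```

```bash
python3 - <<'E'
from h import *
s=ctrl.read_state();print(s['time_s'],s['eef_pos'],s['wrist_force'])
a=ctrl.capture('wrist')[:,:,::-1];b=ctrl.capture('scene')[120:260,120:370,::-1]
a=cv2.resize(a,(440,330),interpolation=cv2.INTER_AREA);a=ctrl.capture('wrist')[0:250,:,::-1]
b=cv2.resize(b,(512,287),interpolation=cv2.INTER_CUBIC)
cv2.imwrite('pics/end.png',np.vstack([a,b]))
E
```

```text
21.45 [0.48291387 0.10390818 0.26721427] [1.10210919 0.81505489 0.33648312]
```

View pics/end.png

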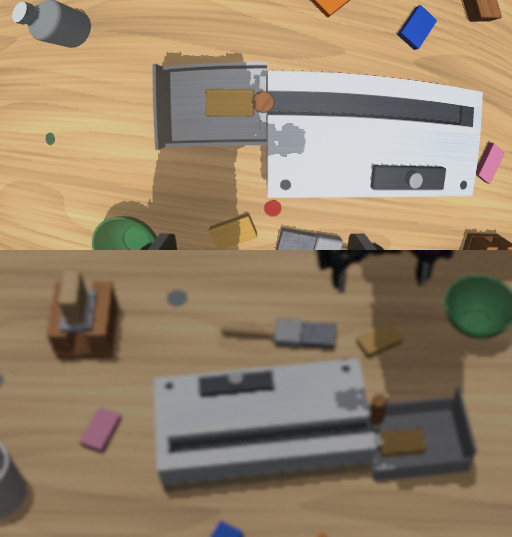

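The final pictures show the offcut flat in the tray (230,102), the knob over the slot line (263,102), and the scraper upright in its rest (75,300). The bystanders have not moved.

```bash
python3 -c "
from plant import ctrl
print(ctrl.hand_in())"
```

```text
the job is handed in; nothing more can be done
None
```

The job is done and handed in at about 21.5 s (limit 72 s): the offcut lies flat in the catch tray, the scraper hangs back in its rest, the gate is slid shut to its stop, and the bystanders are where they were.

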